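# Change the sprocket on a geared hub

## Task

The customer wants easier gears: change the sprocket on the geared hub that stands in the wooden block (its snap ring is already off, so everything lifts straight up). Get the black dust cap and the spacer ring out of the way, lay the old sprocket flat in the round steel dish, fit the larger of the two new sprockets collar up and fully down, and put the spacer and then the cap back on top of it. Leave the smaller sprocket, the grease tub and the oil can where they are.

Things in the scene. Friction and masses are not known exactly. Their poses are not given: they have to be found in the camera images.
- gear_hub: Aluminium hub shell (88 mm) fixed upright in a wooden block (100 mm square, 28 high). Origin: block's underside, on the axis; z up. Sprocket seat at z 108 mm; driver, 26 mm thick, up to z 130, bevelled 2.5; 10 mm axle up to z 163. Starts with old sprocket (origin z 108), spacer (123), cap (131; top 145), loose with 2 mm play, not screwed; any turn about z fits.
- parts_dish: Round stainless parts dish, 160 mm wide at the rim, 22 mm high, fixed to the bench, empty at the start. Flat inside floor 130 mm wide, 4 mm above the bench; the wall flares outward. Origin: centre of its underside.
- dust_cap: Black plastic dust cap: ring 40 mm in diameter, 14 mm high, with a 14 mm hole that goes over the axle. It is the topmost part on the hub. Origin: centre of its underside, z up. 30 g.
- spacer_ring: Plain bright aluminium spacer ring, 52 mm outside, 31 mm bore, 8 mm high, under the cap. Origin: centre of its underside, z up. 40 g. The bare bench on the robot's side of the hub and dish is clear for laying parts down; a bicycle wheel leans to the left and the wall is close behind.
- old_sprocket: Old dull brown-grey sprocket, 16 teeth, on the hub under the spacer: toothed plate 69 mm wide and 3 mm thick, with a round collar on its upper side, 47 mm in diameter, from 3 to 15 mm above its underside, to grip it by; bore 31 mm. Origin: centre of its underside, z up. 110 g.
- large_sprocket: The larger new sprocket, bright steel, 18 teeth, lying on the bench collar up: toothed plate 80 mm wide and 3 mm thick, with the same collar (47 mm in diameter, from 3 to 15 mm above its underside) and bore (31 mm). Origin: centre of its underside, z up. 130 g.
- small_sprocket: The smaller new sprocket, bright steel, 14 teeth, 64 mm wide, lying on the bench collar up; otherwise like the larger one. Not wanted: leave it where it is. It and the larger one may have changed places. Origin: centre of its underside.
- grease_tub: Bystander: white grease tub with a blue lid, 73 mm wide, 57 mm high, standing on the bench. Origin: centre of its underside.
- oil_can: Bystander: brownish pump oil can, body 57 mm wide, 129 mm high with its spout, standing on the bench beyond the hub and the dish. Origin: centre of its underside.

How it is judged:
On the way, in this order (a step that is already met when the one before it is completed fails the run):
1. the dust cap and the spacer ring are off the driver and clear of it by more than 50 mm (horizontal distance between each of dust_cap, spacer_ring and gear_hub above 0.05 m), for 0.2 s.
2. the larger new sprocket sits fully down on the driver, the old one off it (horizontal distance between large_sprocket and gear_hub below 0.006 m and z of large_sprocket in the frame of gear_hub between 0.105 and 0.111 m and angle between large_sprocket's own z axis and vertical below 0.1 rad and horizontal distance between old_sprocket and gear_hub above 0.06 m), for 0.2 s.
At the end, for the whole second after the job is handed in: On the hub, from below: larger sprocket collar up, spacer, cap, each within 3 mm of its seated height (108, 123, 131 mm), 6 mm of the axis and 0.1 rad of level. Old sprocket flat (0.12 rad) on the dish's floor, within 34 mm of its centre. All released and at rest (horizontal distance between each of large_sprocket, spacer_ring, dust_cap and gear_hub below 0.006 m and z of large_sprocket in the frame of gear_hub between 0.105 and 0.111 m and angle between each of large_sprocket, spacer_ring, dust_cap's own z axis and vertical below 0.1 rad and z of spacer_ring in the frame of gear_hub between 0.12 and 0.126 m and z of dust_cap in the frame of gear_hub between 0.128 and 0.134 m and horizontal distance between old_sprocket and parts_dish below 0.034 m and z of old_sprocket in the frame of parts_dish above 0 m and ((angle between old_sprocket's own z axis and vertical below 0.12 rad and z of old_sprocket in the frame of parts_dish below 0.01 m) or (angle between old_sprocket's own z axis and vertical above 3.02 rad and z of old_sprocket in the frame of parts_dish below 0.025 m)) and linear speed of each of dust_cap, spacer_ring, old_sprocket, large_sprocket below 0.02 m/s); the robot touches nothing.
It fails at once if the smaller sprocket is moved by more than 25 mm or knocked over (distance of small_sprocket from where it was at the start of the episode above 0.025 m or angle between small_sprocket's own z axis and vertical above 0.5 rad).
It fails at once if the grease tub is moved by more than 25 mm or knocked over (distance of grease_tub from where it was at the start of the episode above 0.025 m or angle between grease_tub's own z axis and vertical above 0.5 rad).
It fails at once if the oil can is moved by more than 25 mm or knocked over (distance of oil_can from where it was at the start of the episode above 0.025 m or angle between oil_can's own z axis and vertical above 0.5 rad).
It also fails if it takes over 115 s, if anything falls off the work surface, if the arm or the gripper's body presses on something with over 40 N, if the wrist force passes 120 N, or if a joint passes its speed limit or range.

## Robot

A 6-joint arm with a two-finger parallel gripper is mounted at the origin on the work surface; the furniture and walls round the work are solid. World frame = base frame: x ahead of the robot, y to its left, z up, the work surface at z = 0. Lengths are in m, angles in rad, forces in N, time in s.
With the tool pointing down it reaches from about 0.35 to 0.975 m from the base axis. Payload 4.9 kg.
Tool frame: the origin (TCP) lies between the finger pads; the fingertips stand 25 mm ahead of it and the grasp point (between the pads) lies 6 mm ahead of it (manip.tcp_to_tips is the z of the fingertips in the tool frame, in m); z points along the fingers, y is the line along which they close (so a half turn about z gives the same grasp; the last joint's range is limited). The gripper opens to 85 mm and grips with 20 to 120 N. Pads are 22 mm wide; open, the fingers measure 114 mm over their backs; the gripper's body (76 mm by 85 mm) begins 54 mm behind the grasp point. The pads swing forward as they close: fully open they stand 13 mm farther back than shut.
Start: joints at [-1.433, 0.053, 1.613, -0, 1.476, -0.119], TCP at [0.159, -0.604, 0.256] pointing down, gripper open.
Joint ranges: [-3.01, 3.01], [-1.01, 2.22], [0.06, 2.58], [-1.02, 4.17], [0.09, 2.62], [-3.14, 3.14]. Speed limits (rad/s): [2.57, 2.57, 3.14, 3.14, 3.14, 3.14].

## Interface

Orientations are given as a unit quaternion [w, x, y, z].
In Python, from plant import manip gives the robot as it stands. The module is installed in compiled form; this text tells all that it offers.
- The arm moves only by the tool arm_command, never from a script. Its argument "moves" is a list of rows, each a list of 3 entries, a list of its own where there are three numbers: the opening, from -1 (shut) to 1 (fully open), then the shift along the tool's x, y, z in units of 0.15 m (1.0 is 0.15 m), then the turn about the tool's z in units of 2 pi rad (1.0 is 2 pi rad). A call has 1 to 20 rows; each row is the pose to reach, as a shift and turn from the pose commanded when the call began, along the tool's axes at that moment, turning the shorter way round; what a row does not reach only later rows make up. A row lasts 1/12 s, in which the tool goes at most 41.7 mm and 7.16 degrees, less where a joint would pass 70% of its speed; a pose out of reach is approached as far as the arm can. A call with a number of a shift or a turn outside -1 to 1 is refused whole. A call with a gripper value outside its range is refused whole. The fingers move at their own pace and stop on an object; the grip force is fixed at half the most. Time passes only in rows, so rows that repeat a pose let the fingers close. It gives the time, the measured TCP pose, the force, the opening and the grip force at its end, in the units of the state.
- manip.state(): the state, without advancing time (a new reading comes with each control period).
- manip.grab_frame(name): name is "side" or "top"; returns a dict with "frame" (400x640x3 uint8, red, green, blue), "fx", "fy", "cx", "cy" (pixels), "R" (3x3) and "t" (3): a world point X has camera coordinates R X + t. Camera axes: x right, y down, z forward; pixel columns grow to the right and rows downward; lengths in m; the calibration is good to about 2 mm. A picture is of the moment at which its call begins. There is no depth.
- manip.job_done(): hands the job in; it is judged then, once.
Trained networks look in a picture, given as the dict that the camera call returned (one of the last four; its "shot" number tells which), for a name from the list of things; names that differ only in an ending like _2 or _b are one class to them, and where a whole thing is asked for, a point or a joint stands for the part that bears it (a point fixed in the world has none). Each returns a list of dicts, best first, with "confidence" (0 to 1); they miss things now and then, are a little off and sometimes report something else, mostly with a low value. They report only what shows in the picture. A call takes as long as a camera call.
- manip.search_frame(picture, target): "extent" ([left, top, right, bottom] in pixels, round what is visible of it).
The state is a dict: "time": time; "joint_pos": joint angles; "joint_vel": joint speeds; "joint_efforts": joint torques, N m; "tool_pos": TCP position; "tool_rot": TCP orientation; "contact_force": force on the tool from outside, world axes, zero at the start; "ft_torque": the same for the moment, N m; "gripper_width": opening from 0.0 (shut) to 1.0 (fully open); "grasp_force": force on a finger pad.
Only numpy, scipy, OpenCV 4.12 (cv2) and the standard library are available. Lean on these libraries where they do the work, as an engineer would, in place of code of your own. Each camera call takes 0.05 s, during which the arm holds its last target. There are 200 camera calls.

## Working session

There is one attempt and no reset: what is moved stays moved. The work goes in short steps, Python scripts to look and compute and a tool call to move; the robot and the scene stay as the last step left them, time stands still between calls to the robot, and variables do not carry over. Pictures are saved under pics/ and viewed, at most 16 in all, crops included, and the job is handed in when it is done.

Besides the shell and the picture viewer there is one more tool, called by a JSON object that holds its "api" and its "payload". arm_command: Moves the arm, as the interface text tells. Shifts and turns lie within -1 to 1; 1 stands for 0.15 m of shift or 2 pi rad of turn. Its arguments: {"type":"object","properties":{"moves":{"type":"array"}},"required":["moves"]}

```bash
mkdir -p pics; cat > h.py <<'E'
import numpy as np, cv2
from plant import manip
def grab(n,tag=None):
    p=manip.grab_frame(n)
    if tag: cv2.imwrite(f'pics/{tag}.png',cv2.cvtColor(p['frame'],cv2.COLOR_RGB2BGR))
    return p
def plane(p,u,v,z):
    R=np.array(p['R']);t=np.array(p['t'])
    d=R.T@np.array([(u-p['cx'])/p['fx'],(v-p['cy'])/p['fy'],1]);c=-R.T@t
    return c+d*(z-c[2])/d[2]
def proj(p,X):
    c=np.array(p['R'])@np.array(X)+np.array(p['t']);return p['fx']*c[0]/c[2]+p['cx'],p['fy']*c[1]/c[2]+p['cy']
def tri(obs):
    A=[];b=[]
    for p,u,v in obs:
        R=np.array(p['R']);t=np.array(p['t'])
        for r,w in ((0,(u-p['cx'])/p['fx']),(1,(v-p['cy'])/p['fy'])):
            A.append(R[r]-w*R[2]);b.append(w*t[2]-t[r])
    return np.linalg.lstsq(np.array(A),np.array(b),rcond=None)[0]
E
python3 - <<'E'
from h import *
np.set_printoptions(precision=4,suppress=True)
for n in('side','top'):
    p=grab(n,n+'0');print(n,p['fx'],p['cx'],p['cy'],np.array(p['R']).tolist(),-np.array(p['R']).T@p['t'])
    for k in 'gear_hub parts_dish dust_cap spacer_ring old_sprocket large_sprocket small_sprocket grease_tub oil_can'.split():
        print(k,[(round(d['confidence'],2),np.round(d['extent']).tolist()) for d in manip.search_frame(p,k)[:2]])
print(manip.state())
E
```

```text
side 380.5980367661574 316.52815413316955 201.47229584122795 [[0.9081932621323751, -0.41851542404854203, -0.005462458313249615], [-0.2880356131505821, -0.6154719818495878, -0.7336414145310426], [0.303678257658205, 0.6678615720279241, -0.6795148537258527]] [ 0.2809 -0.7886  0.6715]
gear_hub [(0.74, [280.0, 161.0, 326.0, 228.0])]
parts_dish [(0.92, [326.0, 251.0, 404.0, 315.0])]
dust_cap [(0.47, [290.0, 162.0, 310.0, 177.0])]
spacer_ring [(0.47, [287.0, 170.0, 309.0, 183.0]), (0.21, [328.0, 250.0, 406.0, 316.0])]
old_sprocket [(0.68, [288.0, 176.0, 315.0, 186.0])]
large_sprocket [(0.83, [226.0, 171.0, 258.0, 186.0])]
small_sprocket [(0.71, [379.0, 196.0, 410.0, 239.0]), (0.58, [250.0, 272.0, 278.0, 298.0])]
grease_tub [(0.9, [292.0, 319.0, 339.0, 371.0])]
oil_can [(0.75, [383.0, 194.0, 408.0, 241.0])]
top 512.401630495121 320.95321730540576 202.8689315054713 [[-0.011977875972369335, -0.9999276669880252, 0.0010914573173173726], [-0.9911115502745284, 0.011727624506259936, -0.1325154999834389], [0.13249311453660964, -0.0026690101770430468, -0.9911803322226806]] [ 0.38   -0.2301  1.2964]
g
[... 223 characters left out ...]
et [(0.66, [196.0, 237.0, 228.0, 266.0])]
small_sprocket [(0.56, [347.0, 261.0, 368.0, 286.0])]
grease_tub [(0.8, [416.0, 242.0, 447.0, 274.0])]
oil_can [(0.95, [340.0, 133.0, 362.0, 156.0])]
{'time': 1.0, 'joint_pos': array([-1.433 ,  0.0527,  1.6129,  0.    ,  1.476 , -0.119 ]), 'joint_vel': array([ 0.0009, -0.0018,  0.0006, -0.001 ,  0.0012, -0.0002]), 'joint_efforts': array([  0.0006, -39.3692, -37.0469,  -0.0002,   0.0004,   0.    ]), 'tool_pos': array([ 0.1587, -0.6045,  0.2563]), 'tool_rot': array([0.    , 0.9918, 0.1281, 0.    ]), 'contact_force': array([ 0.2395, -0.6403, -0.7076]), 'ft_torque': array([0.0413, 0.0439, 0.0171]), 'grasp_force': 0.0, 'gripper_width': 0.9984489495674088}
```

```bash
python3 - <<'E'
import cv2
s=cv2.imread('pics/side0.png');t=cv2.imread('pics/top0.png')
a=cv2.resize(s[130:390,190:430],None,fx=2.3,fy=2.3,interpolation=3)
cv2.imwrite('pics/s1.png',a)
cv2.imwrite('pics/t1.png',cv2.resize(t[110:300,170:470],None,fx=2.6,fy=2.6,interpolation=3))
E
```

```text
(no output)
```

View pics/s1.png

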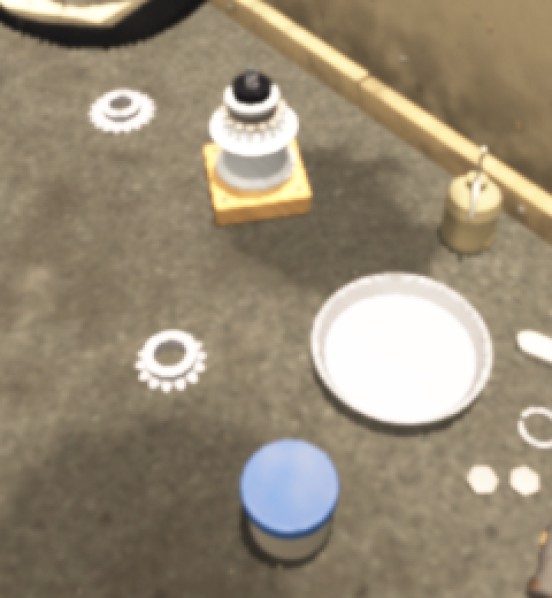

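View pics/t1.png

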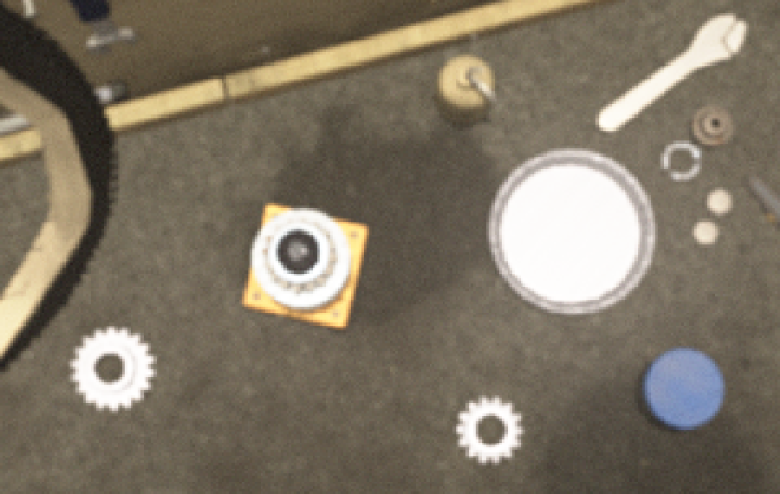

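View pics/top0.png

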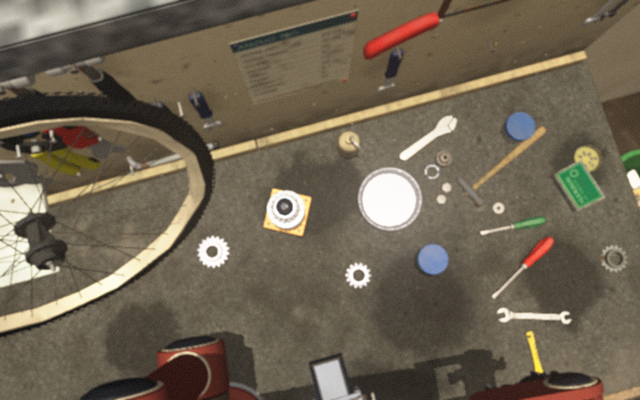

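The left bright sprocket (top image ≈(212,252), 32 px wide) is the larger; the one at (358,275) is the small one. The hub is at ≈(285,207), the dish at (389,198), and the wheel rim sits close to the left of the large sprocket.

```bash
cat > meas.py <<'E'
from h import *
def blob(p,box,lo,hi):
    """centroid+bbox of the largest blob with grey in lo..hi inside box"""
    x0,y0,x1,y1=box;g=cv2.cvtColor(p['frame'],cv2.COLOR_RGB2GRAY)[y0:y1,x0:x1]
    g=cv2.resize(g,None,fx=4,fy=4,interpolation=cv2.INTER_CUBIC)
    n,l,s,c=cv2.connectedComponentsWithStats(((g>=lo)&(g<=hi)).astype(np.uint8))
    i=1+np.argmax(s[1:,4]);a=s[i]
    hull=cv2.convexHull(np.argwhere(l==i)[:,::-1].astype(np.float32));m=cv2.moments(hull)
    f=lambda v,o:(v+.5)/4-.5+o
    return f(m['m10']/m['m00'],x0),f(m['m01']/m['m00'],y0),(f(a[0],x0),f(a[1],y0),f(a[0]+a[2],x0),f(a[1]+a[3],y0))
def model(p,circles,xy):
    """hull centroid of a stack of horizontal circles [(r,z)] at xy"""
    a=np.linspace(0,2*np.pi,72);pts=[]
    for r,z in circles: pts+=[proj(p,(xy[0]+r*np.cos(b),xy[1]+r*np.sin(b),z)) for b in a]
    h=cv2.convexHull(np.array(pts,np.float32));m=cv2.moments(h)
    return np.array([m['m10']/m['m00'],m['m01']/m['m00']])
from scipy.optimize import least_squares
def fit(obs,circles,x0=(.4,-.2),freez=True):
    f=lambda q:np.concatenate([model(p,[(r,z+(q[2] if freez else 0)) for r,z in circles],q[:2])-[u,v] for p,u,v in obs])
    s=least_squares(f,list(x0)+([0.] if freez else []),diff_step=1e-4,x_scale=.01)
    return s.x,f(s.x)
E
python3 - <<'E'
from meas import *
np.set_printoptions(precision=4,suppress=True)
S=grab('side');T=grab('top')
J={'large':((188,228,236,274),(220,165,265,192),190,[(.040,.0),(.040,.003),(.0235,.015)]),
'small':((340,254,376,293),(243,266,284,305),190,[(.032,.0),(.032,.003),(.0235,.015)]),
'dish':((350,158,428,236),(322,245,410,322),150,[(.080,.022)]),
'tub':((412,238,451,278),(290,316,342,356),None,[(.0365,.057)])}
for k,(bt,bs,lo,c) in J.items():
    if lo is None: continue
    t=blob(T,bt,lo,255);s=blob(S,bs,lo,255)
    print(k,'T',np.round(t[2],1),'S',np.round(s[2],1))
    print('  free',*fit([(T,*t[:2]),(S,*s[:2])],c),'\n  top',fit([(T,*t[:2])],c,freez=False)[0],'side',fit([(S,*s[:2])],c,freez=False)[0])
t=blob(T,(270,192,300,222),0,75);s=blob(S,(284,156,316,180),0,75);c=[(.02,.131),(.02,.145)]
print('cap',np.round(t[2],1),np.round(s[2],1),*fit([(T,*t[:2]),(S,*s[:2])],c),fit([(T,*t[:2])],c,freez=False)[0],fit([(S,*s[:2])],c,freez=False)[0])
E
```

```text
large T [197.1 235.6 228.9 267.4] S [228.1 168.4 257.1 187.6]
  free [0.4332 0.0384 0.0059] [ 0.0093 -0.0558 -0.0607  0.0116] 
  top [0.4333 0.0396] side [0.4348 0.0457]
small T [345.1 262.6 370.1 287.4] S [248.4 272.9 279.6 300.4]
  free [ 0.3709 -0.323   0.004 ] [ 0.0297 -0.1742 -0.1435  0.0265] 
  top [ 0.3705 -0.3232] side [ 0.3717 -0.3203]
dish T [357.6 166.6 422.1 230.6] S [323.9 245.6 407.1 314.4]
  free [ 0.5618 -0.4065  0.0065] [ 0.3659 -0.9639 -0.8229  0.1434] 
  top [ 0.5603 -0.4064] side [ 0.5663 -0.4032]
cap [277.4 199.1 291.1 214.1] [291.4 162.1 307.1 174.4] [ 0.5277 -0.15    0.0043] [ 0.0757 -0.2682 -0.2738  0.0489] [ 0.5276 -0.1495] [ 0.5303 -0.145 ]
```

{"api": "arm_command", "payload": {"moves": [[1, [0.787, -0.575, 0], 0], [1, [0.787, -0.575, 0], 0], [1, [0.787, -0.575, 0], 0], [1, [0.787, -0.575, 0], 0]]}}

```text
time: 1.43
tool_pos: [0.2529, -0.4883, 0.2563]
tool_rot: [-0.0, 0.992, 0.129, 0.001]
contact_force: [0.4, -0.1, 1.2]
gripper_width: 0.999
grasp_force: 0.0
```

{"api": "arm_command", "payload": {"moves": [[1, [0.787, -0.575, 0], 0], [1, [0.787, -0.575, 0], 0], [1, [0.787, -0.575, 0], 0], [1, [0.787, -0.575, 0], 0]]}}

```text
time: 1.77
tool_pos: [0.3452, -0.3747, 0.2565]
tool_rot: [-0.0, 0.992, 0.129, 0.001]
contact_force: [-0.6, -0.1, -0.2]
gripper_width: 1.001
grasp_force: 0.0
```

{"api": "arm_command", "payload": {"moves": [[1, [0.787, -0.575, 0], 0], [1, [0.787, -0.575, 0], 0], [1, [0.787, -0.575, 0], 0], [1, [0.787, -0.575, 0], 0]]}}

```text
time: 2.1
tool_pos: [0.4374, -0.2611, 0.2566]
tool_rot: [-0.0, 0.992, 0.129, 0.001]
contact_force: [0.1, -0.1, -0.6]
gripper_width: 0.996
grasp_force: 0.0
```

{"api": "arm_command", "payload": {"moves": [[1, [0.787, -0.575, 0], 0], [1, [0.787, -0.575, 0], 0], [1, [0.787, -0.575, 0], 0], [1, [0.787, -0.575, 0], 0], [1, [0.787, -0.575, 0], 0], [1, [0.787, -0.575, 0], 0]]}}

```text
time: 2.6
tool_pos: [0.5282, -0.15, 0.2562]
tool_rot: [0.0, 0.992, 0.129, -0.0]
contact_force: [-1.0, -0.3, -0.6]
gripper_width: 1.0
grasp_force: 0.0
```

```bash
cat > to.py <<'E'
import sys;from h import *
from scipy.spatial.transform import Rotation as Ro
np.set_printoptions(precision=4,suppress=True)
def to(*X):
    s=manip.state();q=s['tool_rot'];R=Ro.from_quat([q[1],q[2],q[3],q[0]]).as_matrix()
    print('t',round(s['time'],2),'tcp',s['tool_pos'],'xaxis',R[:,0],'F',s['contact_force'],'w',round(s['gripper_width'],3),'gf',round(s['grasp_force'],1),'j6',round(s['joint_pos'][5],2))
    for x in X: print(x,'->',R.T@(np.array(x)-s['tool_pos'])/.15)
if __name__=='__main__':
    a=[float(v) for v in sys.argv[1:]];to(*[a[i:i+3] for i in range(0,len(a),3)])
E
python3 to.py .528 -.15 .235; python3 - <<'E'
from h import *
print(manip.tcp_to_tips)
S=grab('side','s2');T=grab('top','t2')
a=cv2.resize(cv2.imread('pics/s2.png')[60:260,180:440],(780,600),interpolation=3);cv2.imwrite('pics/s2c.png',a)
E
```

```text
t 2.6 tcp [ 0.5282 -0.15    0.2562] xaxis [ 0.9666  0.2564 -0.0005] F [-1.0268 -0.3439 -0.595 ] w 1.0 gf 0.0 j6 0.9
[0.528, -0.15, 0.235] -> [-0.0012 -0.0005  0.1417]
0.025
```

View pics/s2c.png

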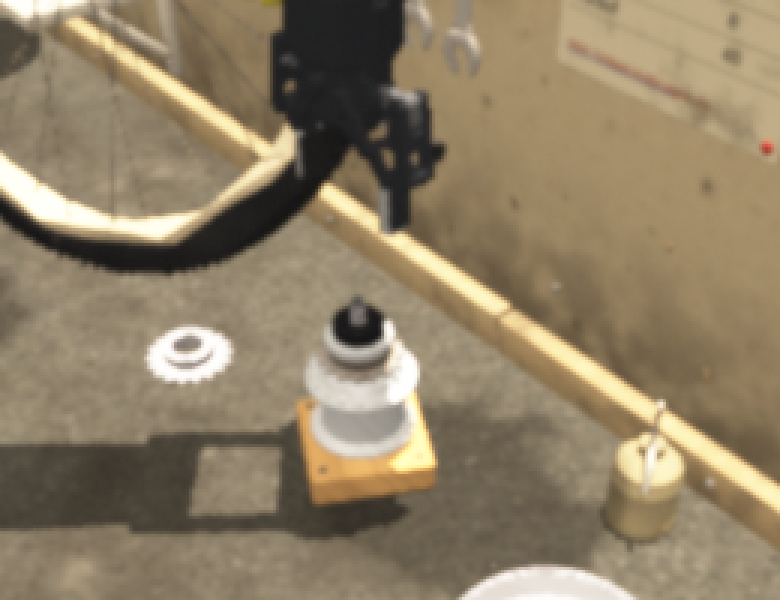

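```bash
python3 - <<'E'
from h import *
import numpy as np
for n in('side','top'):
    p=grab(n)
    for s in(1,-1):
        for o in (.0425,.057):
            for w in (-.011,.011):
                y=np.array([.2564,-.9666,0]);x=np.array([.9666,.2564,0])
                u,v=proj(p,np.array([.5282,-.15,.2562-.012])+s*o*y+w*x);print(n,s,o,w,'px',round(u,1),round(v,1),'crop',round((u-180)*3),round((v-60)*3))
E
```

```text
side 1 0.0425 -0.011 px 305.7 139.7 crop 377 239
side 1 0.0425 0.011 px 314.2 135.8 crop 403 227
side 1 0.057 -0.011 px 310.3 142.8 crop 391 248
side 1 0.057 0.011 px 318.8 138.8 crop 416 236
side -1 0.0425 -0.011 px 280.9 122.6 crop 303 188
side -1 0.0425 0.011 px 289.2 119.1 crop 328 177
side -1 0.057 -0.011 px 277.0 119.8 crop 291 180
side -1 0.057 0.011 px 285.3 116.4 crop 316 169
top 1 0.0425 -0.011 px 302.1 199.4 crop 366 418
top 1 0.0425 0.011 px 299.3 189.3 crop 358 388
top 1 0.057 -0.011 px 308.8 197.5 crop 386 413
top 1 0.057 0.011 px 306.0 187.4 crop 378 382
top -1 0.0425 -0.011 px 262.4 210.3 crop 247 451
top -1 0.0425 0.011 px 259.7 200.1 crop 239 420
top -1 0.057 -0.011 px 255.6 212.1 crop 227 456
top -1 0.057 0.011 px 252.9 202.0 crop 219 426
```

The side view shows the right fingertip at crop (395,232) above the hub, the cap at (357,325), and the sprocket at (190,352). The measured finger is about 3 px higher than predicted, the same bias as in the heights fitted above, so I trust the top view. I'm descending on the cap.

{"api": "arm_command", "payload": {"moves": [[1, [0, 0, 0.25], 0], [1, [0, 0, 0.45], 0], [1, [0, 0, 0.58], 0], [1, [0, 0, 0.655], 0], [1, [0, 0, 0.655], 0], [-1, [0, 0, 0.655], 0], [-1, [0, 0, 0.655], 0], [-1, [0, 0, 0.655], 0], [-1, [0, 0, 0.655], 0], [-1, [0, 0, 0.655], 0], [-1, [0, 0, 0.655], 0], [-1, [0, 0, 0.655], 0], [-1, [0, 0, 0.655], 0], [-1, [0, 0, 0.655], 0]]}}

```text
time: 3.97
tool_pos: [0.529, -0.1514, 0.1605]
tool_rot: [0.001, 0.992, 0.128, 0.002]
contact_force: [-1.4, -0.1, 6.5]
gripper_width: 0.432
grasp_force: 59.7
```

```bash
python3 to.py; python3 - <<'E'
from h import *
S=grab('side','s3')
cv2.imwrite('pics/s3c.png',cv2.resize(cv2.imread('pics/s3.png')[110:250,230:390],(640,560),interpolation=3))
E
```

```text
t 3.97 tcp [ 0.529  -0.1514  0.1605] xaxis [0.9672 0.2541 0.0027] F [-1.3928 -0.0564  6.5269] w 0.432 gf 59.7 j6 0.9
```

View pics/s3c.png

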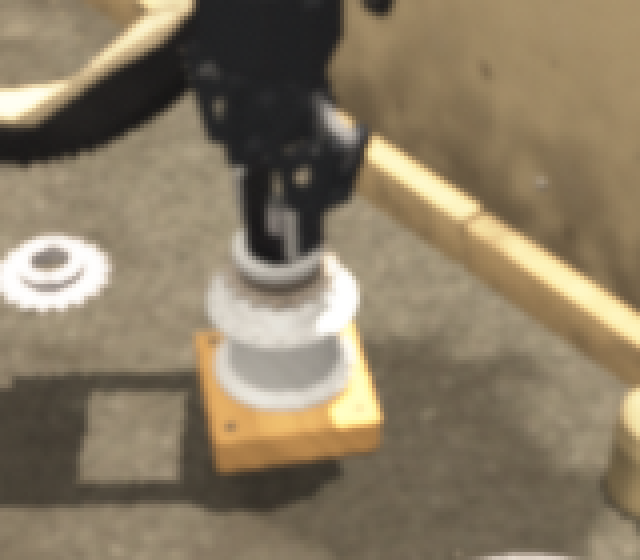

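The cap (dark, crop (285,235)) is between the fingers and the spacer is still below. Next I lift it, carry it and lower it over bare bench.

{"api": "arm_command", "payload": {"moves": [[-1, [0, 0, -0.1], 0], [-1, [0, 0, -0.25], 0], [-1, [0, 0, -0.4], 0], [-1, [0, 0, -0.4], 0], [-1, [-0.25, 0.025, -0.4], 0], [-1, [-0.5, 0.05, -0.4], 0], [-1, [-0.75, 0.07, -0.4], 0], [-1, [-0.914, 0.095, -0.3], 0], [-1, [-0.914, 0.095, -0.1], 0], [-1, [-0.914, 0.095, 0.1], 0], [-1, [-0.914, 0.095, 0.1], 0], [-1, [-0.914, 0.095, 0.1], 0]]}}

```text
time: 5.02
tool_pos: [0.3976, -0.1986, 0.1414]
tool_rot: [-0.001, 0.992, 0.128, -0.002]
contact_force: [-1.0, 0.8, 0.3]
gripper_width: 0.433
grasp_force: 60.6
```

```bash
python3 to.py .40 -.2 .031; python3 - <<'E'
from h import *
S=grab('side','s4');T=grab('top','t4')
a=cv2.resize(cv2.imread('pics/s4.png')[100:300,180:420],(480,400),interpolation=3)
b=cv2.resize(cv2.imread('pics/t4.png')[160:300,240:380],(320,400),interpolation=3)
cv2.imwrite('pics/s4c.png',np.hstack([a,b]))
E
```

```text
t 5.02 tcp [ 0.3976 -0.1986  0.1414] xaxis [ 0.9672  0.2539 -0.0027] F [-1.0309  0.7728  0.2935] w 0.433 gf 60.6 j6 0.68
[0.4, -0.2, 0.031] -> [0.0149 0.0154 0.736 ]
```

View pics/s4c.png

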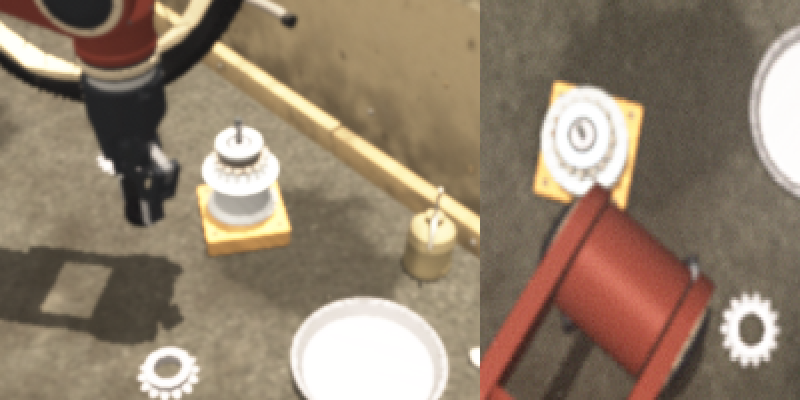

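The cap is held at (145,210) and the spacer, sprocket and axle are left on the hub. I'll set the cap down and raise the tool.

{"api": "arm_command", "payload": {"moves": [[-1, [0, 0, 0.2], 0], [-1, [0, 0, 0.4], 0], [-1, [0, 0, 0.58], 0], [-1, [0, 0, 0.68], 0], [-1, [0, 0, 0.74], 0], [-1, [0, 0, 0.74], 0], [-1, [0, 0, 0.74], 0]]}}

```text
time: 5.7
tool_pos: [0.4001, -0.2002, 0.0336]
tool_rot: [0.001, 0.992, 0.128, 0.001]
contact_force: [0.9, -0.5, 0.1]
gripper_width: 0.429
grasp_force: 60.6
```

{"api": "arm_command", "payload": {"moves": [[0.3, [0, 0, 0], 0], [0.3, [0, 0, 0], 0], [0.3, [0, 0, 0], 0], [1, [0, 0, -0.05], 0], [1, [0, 0, -0.2], 0], [1, [0, 0, -0.5], 0], [1, [0, 0, -0.8], 0], [1, [0.2, 0, -1], 0], [1, [0.4, 0, -1], 0], [1, [0.6, 0, -1], 0], [1, [0.8, 0, -1], 0], [1, [0.9, -0.1, -1], 0], [1, [0.9, -0.1, -1], 0], [1, [0.9, -0.1, -1], 0]]}}

```text
time: 6.87
tool_pos: [0.526, -0.1501, 0.1827]
tool_rot: [0.0, 0.992, 0.129, 0.0]
contact_force: [-0.2, 0.0, 0.4]
gripper_width: 1.003
grasp_force: 0.0
```

```bash
python3 to.py .528 -.151 .150; python3 - <<'E'
from h import *
T=grab('top','t5')
for k in('dust_cap','spacer_ring'):
  for n in ('top','side'):
    p=grab(n)
    for d in manip.search_frame(p,k)[:2]:
        e=d['extent'];z=.007 if k=='dust_cap' else .127
        print(n,k,round(d['confidence'],2),np.round(e,1),plane(p,(e[0]+e[2])/2,(e[1]+e[3])/2,z))
E
```

```text
t 6.87 tcp [ 0.526  -0.1501  0.1827] xaxis [0.9667 0.2559 0.    ] F [-0.1696  0.0298  0.3576] w 1.003 gf 0.0 j6 0.9
[0.528, -0.151, 0.15] -> [0.0117 0.0089 0.2181]
top dust_cap 0.77 [298.9 257.6 314.8 272.4] [ 0.39621318 -0.19651211  0.007     ]
side dust_cap 0.65 [249.3 234.4 268.  248.8] [ 0.39969236 -0.20268765  0.007     ]
side spacer_ring 0.55 [289.4 164.2 308.8 181.2] [ 0.52864063 -0.14829487  0.127     ]
```

{"api": "arm_command", "payload": {"moves": [[1, [0.015, 0.007, 0.1], 0], [1, [0.015, 0.007, 0.2], 0], [1, [0.015, 0.007, 0.238], 0], [1, [0.015, 0.007, 0.238], 0], [-1, [0.015, 0.007, 0.238], 0], [-1, [0.015, 0.007, 0.238], 0], [-1, [0.015, 0.007, 0.238], 0], [-1, [0.015, 0.007, 0.238], 0], [-1, [0.015, 0.007, 0.238], 0], [-1, [0.015, 0.007, 0.238], 0], [-1, [0.015, 0.007, 0.238], 0], [-1, [0.015, 0.007, 0.238], 0]]}}

```text
time: 8.32
tool_pos: [0.5291, -0.1516, 0.1483]
tool_rot: [0.001, 0.992, 0.128, 0.001]
contact_force: [-0.3, 0.3, 4.4]
gripper_width: 0.561
grasp_force: 62.0
```

```bash
python3 to.py .4 -.09 .147
```

```text
t 8.32 tcp [ 0.5291 -0.1516  0.1483] xaxis [0.9672 0.254  0.0024] F [-0.2533  0.2734  4.4083] w 0.561 gf 62.0 j6 0.9
[0.4, -0.09, 0.147] -> [-0.7281 -0.6157  0.0054]
```

{"api": "arm_command", "payload": {"moves": [[-1, [0, 0, -0.1], 0], [-1, [0, 0, -0.25], 0], [-1, [0, 0, -0.4], 0], [-1, [0, 0, -0.43], 0], [-1, [-0.2, -0.17, -0.43], 0], [-1, [-0.4, -0.34, -0.43], 0], [-1, [-0.6, -0.5, -0.4], 0], [-1, [-0.728, -0.616, -0.2], 0], [-1, [-0.728, -0.616, 0], 0], [-1, [-0.728, -0.616, 0.25], 0], [-1, [-0.728, -0.616, 0.5], 0], [-1, [-0.728, -0.616, 0.65], 0], [-1, [-0.728, -0.616, 0.74], 0], [-1, [-0.728, -0.616, 0.77], 0], [-1, [-0.728, -0.616, 0.77], 0], [-1, [-0.728, -0.616, 0.77], 0]]}}

```text
time: 9.65
tool_pos: [0.3992, -0.0896, 0.0312]
tool_rot: [0.0, 0.992, 0.128, 0.0]
contact_force: [0.6, 0.2, 0.2]
gripper_width: 0.566
grasp_force: 61.9
```

```bash
python3 to.py; python3 - <<'E'
from h import *
S=grab('side','s6');T=grab('top','t6')
a=cv2.resize(cv2.imread('pics/s6.png')[120:280,190:350],(560,560),interpolation=3)
cv2.imwrite('pics/s6c.png',a)
E
```

```text
t 9.65 tcp [ 0.3992 -0.0896  0.0312] xaxis [0.9672 0.254  0.0003] F [0.594  0.2429 0.1603] w 0.566 gf 61.9 j6 0.91
```

View pics/s6c.png

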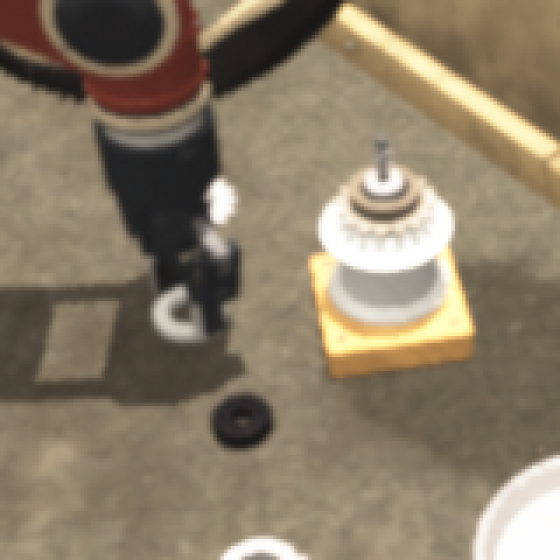

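The spacer (180,310) is in the gripper just above the bench, the cap lies flat at (243,420), and the hub still carries the old brown sprocket. I'll lower a little and release.

{"api": "arm_command", "payload": {"moves": [[-1, [0, 0, 0.02], 0], [-1, [0, 0, 0.035], 0], [-1, [0, 0, 0.035], 0], [-1, [0, 0, 0.035], 0]]}}

```text
time: 10.08
tool_pos: [0.399, -0.0895, 0.0257]
tool_rot: [0.0, 0.992, 0.128, 0.0]
contact_force: [0.4, -0.5, -0.9]
gripper_width: 0.564
grasp_force: 61.9
```

{"api": "arm_command", "payload": {"moves": [[0.5, [0, 0, 0], 0], [0.5, [0, 0, 0], 0], [0.7, [0, 0, 0], 0], [1, [0, 0, -0.05], 0], [1, [0, 0, -0.2], 0], [1, [0, 0, -0.5], 0], [1, [0, 0, -0.8], 0], [1, [0, 0, -1], 0], [1, [0.2, 0.17, -1], 0], [1, [0.4, 0.34, -1], 0], [1, [0.6, 0.5, -1], 0], [1, [0.728, 0.616, -1], 0], [1, [0.728, 0.616, -1], 0], [1, [0.728, 0.616, -1], 0]]}}

```text
time: 11.25
tool_pos: [0.5287, -0.1515, 0.1758]
tool_rot: [-0.0, 0.992, 0.128, -0.0]
contact_force: [-0.9, 0.0, -0.2]
gripper_width: 1.0
grasp_force: 0.0
```

```bash
python3 to.py .529 -.1515 .139;
```

```text
t 11.25 tcp [ 0.5287 -0.1515  0.1758] xaxis [ 0.9673  0.2537 -0.0006] F [-0.8747  0.0338 -0.2382] w 1.0 gf 0.0 j6 0.9
[0.529, -0.1515, 0.139] -> [0.0024 0.0005 0.2456]
```

{"api": "arm_command", "payload": {"moves": [[1, [0.002, 0, 0.1], 0], [1, [0.002, 0, 0.2], 0], [1, [0.002, 0, 0.245], 0], [1, [0.002, 0, 0.245], 0], [-1, [0.002, 0, 0.245], 0], [-1, [0.002, 0, 0.245], 0], [-1, [0.002, 0, 0.245], 0], [-1, [0.002, 0, 0.245], 0], [-1, [0.002, 0, 0.245], 0], [-1, [0.002, 0, 0.245], 0], [-1, [0.002, 0, 0.245], 0], [-1, [0.002, 0, 0.245], 0]]}}

```text
time: 12.25
tool_pos: [0.529, -0.1512, 0.1408]
tool_rot: [0.0, 0.992, 0.128, 0.001]
contact_force: [-2.1, 1.6, 6.6]
gripper_width: 0.505
grasp_force: 60.3
```

```bash
python3 to.py .56 -.405 .139; python3 - <<'E'
import cv2,numpy as np
s=cv2.imread('pics/side0.png')[60:210,140:300];t=cv2.imread('pics/top0.png')[140:290,130:250]
a=cv2.resize(s,None,fx=2.6,fy=2.6,interpolation=3);b=cv2.resize(t,None,fx=2.6,fy=2.6,interpolation=3)
def grid(im,x0,y0):
    for x in range((x0+19)//20*20,x0+170,20): cv2.putText(im,str(x),(int((x-x0)*2.6),10),0,.35,(0,0,255));cv2.line(im,(int((x-x0)*2.6),12),(int((x-x0)*2.6),400),(0,0,255),1)
    for y in range((y0+19)//20*20,y0+150,20): cv2.putText(im,str(y),(0,int((y-y0)*2.6)),0,.35,(0,255,255));cv2.line(im,(20,int((y-y0)*2.6)),(420,int((y-y0)*2.6)),(0,255,255),1)
grid(a,140,60);grid(b,130,140)
cv2.imwrite('pics/wh.png',np.hstack([a,b]))
E
```

```text
t 12.25 tcp [ 0.529  -0.1512  0.1408] xaxis [0.9672 0.2541 0.0015] F [-2.1348  1.6264  6.5531] w 0.505 gf 60.3 j6 0.9
[0.56, -0.405, 0.139] -> [-0.2303  1.6892  0.0131]
```

View pics/wh.png

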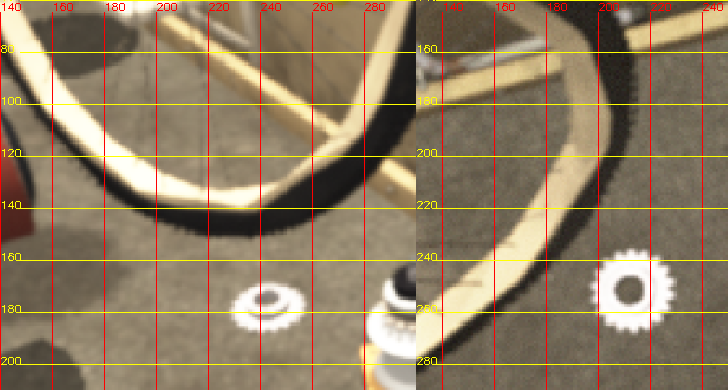

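The picture shows the tyre's outer edge: in the side view it runs through (180,136), (200,146), (240,150), (270,142), (290,122); in the top view through (211,200), (203,220), (190,240), (176,255). I'll triangulate it along the epipolar lines.

```bash
python3 - <<'E'
from h import *
S=grab('side');T=grab('top')
c=np.array([(150,110),(160,121),(180,136),(200,146),(220,150),(240,150),(255,147),(270,142),(290,122)],float)
for u,v in [(212,180),(211,200),(203,220),(190,240),(176,255)]:
    for z in np.arange(0,.4,.004):
        X=plane(T,u,v,z);a,b=proj(S,X)
        e=np.interp(a,c[:,0],c[:,1])
        if 150<a<290 and b<=e: print((u,v),np.round(X,3),round(a),round(b),'d from sprocket',round(np.hypot(X[0]-.434,X[1]-.04),3));break
    else: print((u,v),'none',[np.round(proj(S,plane(T,u,v,z))) for z in (0,.2,.4)])
E
```

```text
(212, 180) [ 0.569 -0.01   0.26 ] 290 90 d from sprocket 0.144
(211, 200) [0.545 0.018 0.136] 280 132 d from sprocket 0.113
(203, 220) [0.503 0.045 0.096] 263 144 d from sprocket 0.069
(190, 240) [0.458 0.081 0.068] 244 149 d from sprocket 0.048
(176, 255) [0.423 0.118 0.052] 229 150 d from sprocket 0.079
```

{"api": "arm_command", "payload": {"moves": [[-1, [0, 0, -0.1], 0], [-1, [0, 0, -0.3], 0], [-1, [0, 0, -0.5], 0], [-1, [0, 0, -0.5], 0], [-1, [0, 0, -0.5], 0]]}}

```text
time: 12.77
tool_pos: [0.5297, -0.1517, 0.2168]
tool_rot: [0.001, 0.992, 0.128, 0.002]
contact_force: [-0.6, 0.6, -1.7]
gripper_width: 0.505
grasp_force: 61.0
```

{"api": "arm_command", "payload": {"moves": [[-1, [-0.03, 0.25, 0], 0], [-1, [-0.06, 0.5, 0], 0], [-1, [-0.09, 0.7, 0], 0], [-1, [-0.112, 0.85, 0], 0], [-1, [-0.112, 0.85, 0], 0]]}}

```text
time: 13.18
tool_pos: [0.5436, -0.2821, 0.2118]
tool_rot: [-0.0, 0.992, 0.126, -0.001]
contact_force: [-0.6, -0.3, -0.6]
gripper_width: 0.506
grasp_force: 61.2
```

{"api": "arm_command", "payload": {"moves": [[-1, [-0.03, 0.25, 0], 0], [-1, [-0.06, 0.5, 0], 0], [-1, [-0.09, 0.7, 0], 0], [-1, [-0.112, 0.85, 0], 0], [-1, [-0.112, 0.85, 0.1], 0], [-1, [-0.112, 0.85, 0.35], 0], [-1, [-0.112, 0.85, 0.6], 0], [-1, [-0.112, 0.85, 0.8], 0], [-1, [-0.112, 0.85, 0.8], 0]]}}

```text
time: 13.93
tool_pos: [0.5556, -0.4006, 0.0826]
tool_rot: [-0.007, 0.992, 0.128, -0.006]
contact_force: [-0.8, 0.6, -3.0]
gripper_width: 0.502
grasp_force: 61.3
```

```bash
python3 to.py .562 -.407 .039; python3 - <<'E'
from h import *
S=grab('side','s7');T=grab('top','t7')
a=cv2.resize(cv2.imread('pics/s7.png')[140:330,240:430],(500,500),interpolation=3)
b=cv2.resize(cv2.imread('pics/t7.png')[170:300,180:300],(300,325),interpolation=3)
b=np.vstack([b,np.zeros((175,300,3),np.uint8)])
cv2.imwrite('pics/s7c.png',np.hstack([a,b]))
E
```

```text
t 13.93 tcp [ 0.5556 -0.4006  0.0826] xaxis [ 0.967   0.2546 -0.0099] F [-0.7892  0.6319 -3.0339] w 0.502 gf 61.3 j6 0.58
[0.562, -0.407, 0.039] -> [0.0335 0.0568 0.2897]
```

View pics/s7c.png

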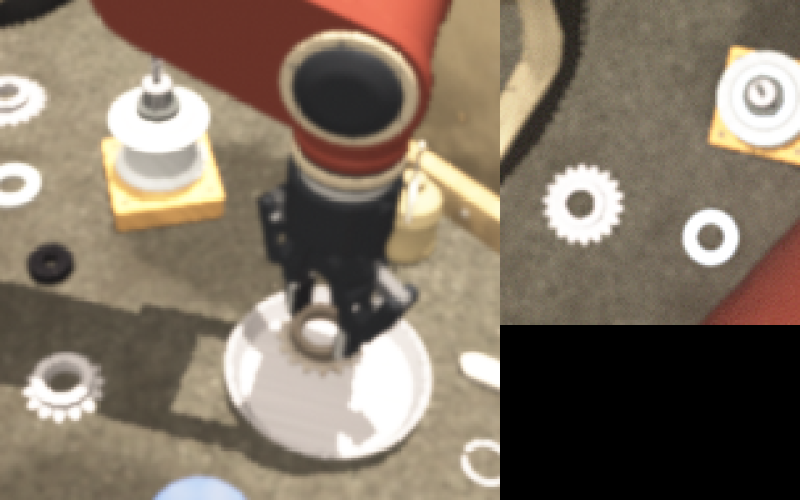

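The old sprocket (325,330) is held over the dish; the driver on the hub is bare, the spacer lies at (15,185) and the cap at (50,262). I'll let the arm settle, then lower.

{"api": "arm_command", "payload": {"moves": [[-1, [0, 0, 0], 0], [-1, [0, 0, 0], 0], [-1, [0, 0, 0], 0]]}}

```text
time: 14.28
tool_pos: [0.5621, -0.4073, 0.0973]
tool_rot: [0.002, 0.992, 0.128, 0.002]
contact_force: [-0.5, -0.7, -0.9]
gripper_width: 0.503
grasp_force: 61.3
```

{"api": "arm_command", "payload": {"moves": [[-1, [0, 0, 0.1], 0], [-1, [0, 0, 0.2], 0], [-1, [0, 0, 0.3], 0], [-1, [0, 0, 0.35], 0], [-1, [0, 0, 0.37], 0], [-1, [0, 0, 0.37], 0], [-1, [0, 0, 0.37], 0]]}}

```text
time: 14.87
tool_pos: [0.5601, -0.4057, 0.0371]
tool_rot: [-0.001, 0.992, 0.128, -0.001]
contact_force: [-0.3, -0.1, -0.4]
gripper_width: 0.503
grasp_force: 64.5
```

{"api": "arm_command", "payload": {"moves": [[0.4, [0, 0, 0], 0], [0.4, [0, 0, 0], 0], [0.4, [0, 0, 0], 0], [0.4, [0, 0, -0.1], 0], [0.4, [0, 0, -0.35], 0], [1, [0, 0, -0.6], 0], [1, [0, 0, -0.85], 0], [1, [0, 0, -1], 0], [1, [0, 0, -1], 0], [1, [0, 0, -1], 0]]}}

```text
time: 15.7
tool_pos: [0.5617, -0.4072, 0.1926]
tool_rot: [0.002, 0.992, 0.128, 0.002]
contact_force: [-0.1, 0.7, -0.1]
gripper_width: 1.002
grasp_force: 0.0
```

{"api": "arm_command", "payload": {"moves": [[1, [0, -0.25, -0.1], 0], [1, [-0.02, -0.5, -0.2], 0], [1, [-0.02, -0.77, -0.2], 0], [1, [-0.02, -0.77, -0.2], 0]]}}

```text
time: 16.03
tool_pos: [0.5262, -0.2893, 0.2162]
tool_rot: [-0.003, 0.992, 0.13, -0.002]
contact_force: [-0.4, -1.0, -0.7]
gripper_width: 1.0
grasp_force: 0.0
```

{"api": "arm_command", "payload": {"moves": [[1, [0, -0.25, 0], 0], [1, [-0.02, -0.5, 0], 0], [1, [-0.02, -0.77, 0], 0], [1, [-0.02, -0.77, 0], 0]]}}

```text
time: 16.37
tool_pos: [0.4936, -0.1789, 0.2155]
tool_rot: [-0.003, 0.992, 0.13, -0.002]
contact_force: [0.7, -0.8, -0.6]
gripper_width: 0.999
grasp_force: 0.0
```

{"api": "arm_command", "payload": {"moves": [[1, [0, -0.25, 0], 0], [1, [-0.02, -0.5, 0], 0], [1, [-0.02, -0.7, 0], 0], [1, [-0.02, -0.7, 0], 0], [1, [-0.02, -0.7, 0], -0.02], [1, [-0.02, -0.7, 0], -0.04], [1, [-0.02, -0.7, 0], -0.06], [1, [-0.02, -0.7, 0], -0.08], [1, [-0.02, -0.7, 0], -0.1], [1, [-0.02, -0.7, 0], -0.1], [1, [-0.02, -0.7, 0], -0.1], [1, [-0.02, -0.7, 0], -0.1]]}}

```text
time: 17.37
tool_pos: [0.4664, -0.0838, 0.2177]
tool_rot: [-0.0, 0.904, 0.427, -0.0]
contact_force: [-0.9, -0.7, 0.1]
gripper_width: 0.996
grasp_force: 0.0
```

```bash
python3 to.py .434 .04 .2; python3 - <<'E'
from h import *
S=grab('side','s8');T=grab('top','t8')
for n,p in(('top',T),('side',S)):
  for k,z in(('old_sprocket',.010),('large_sprocket',.006),('spacer_ring',.004),('dust_cap',.007)):
    for d in manip.search_frame(p,k)[:1]:
        e=d['extent'];print(n,k,round(d['confidence'],2),np.round(e,1),plane(p,(e[0]+e[2])/2,(e[1]+e[3])/2,z))
a=cv2.resize(cv2.imread('pics/s8.png')[90:330,150:420],(540,480),interpolation=3)
cv2.imwrite('pics/s8c.png',a)
E
```

```text
t 17.37 tcp [ 0.4664 -0.0838  0.2177] xaxis [ 0.6355  0.7721 -0.0005] F [-0.9444 -0.7111  0.0667] w 0.996 gf 0.0 j6 0.35
[0.434, 0.04, 0.2] -> [ 0.5002 -0.6914  0.1185]
top old_sprocket 0.57 [377.9 183.2 400.1 214.3] [ 0.560479   -0.40629117  0.01      ]
top large_sprocket 0.76 [198.6 236.  224.8 266.3] [0.43357439 0.04189456 0.006     ]
top spacer_ring 0.55 [251.8 252.7 275.8 276.7] [ 0.39828633 -0.08865327  0.004     ]
top dust_cap 0.52 [298.7 257.8 316.  268.1] [ 0.40128529 -0.19780414  0.007     ]
side old_sprocket 0.71 [347.9 269.2 380.9 297.1] [ 0.56207825 -0.40705354  0.01      ]
side large_sprocket 0.57 [227.7 170.  258.2 189.4] [0.4320329  0.03111667 0.006     ]
side spacer_ring 0.53 [237.4 203.1 256.2 221. ] [ 0.40433859 -0.09384818  0.004     ]
side dust_cap 0.5 [249.8 232.3 268.4 248.6] [ 0.40175454 -0.19976658  0.007     ]
```

View pics/s8c.png

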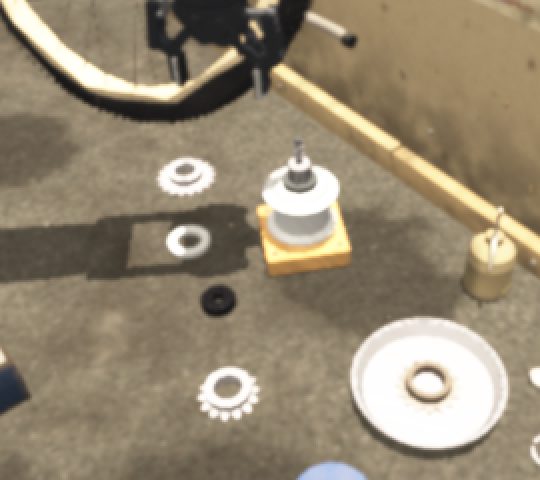

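The old sprocket lies flat in the dish (430,380), the spacer is at (188,240), the cap at (218,300), and the large sprocket is untouched at (186,177). I'll refine the large sprocket's position relative to the spacer, whose place is known.

```bash
python3 - <<'E'
from meas import *
np.set_printoptions(precision=4,suppress=True)
S=grab('side');T=grab('top')
for k,bt,bs,lo,c in [('large',(188,228,236,274),(220,165,265,195),190,[(.040,.0),(.040,.003),(.0235,.015)]),('spacer',(244,245,283,284),(230,198,262,226),150,[(.026,0),(.026,.008)])]:
  for lo in (150,180,205):
    t=blob(T,bt,lo,255);s=blob(S,bs,lo,255)
    print(k,lo,np.round(t[2],1),np.round(s[2],1),fit([(T,*t[:2])],c,freez=False)[0],fit([(S,*s[:2])],c,freez=False)[0])
E
```

```text
large 150 [196.6 236.4 226.9 268.1] [226.6 167.1 258.4 191.4] [0.4312 0.0429] [0.4329 0.0459]
large 180 [197.1 236.9 226.4 267.6] [227.9 168.1 257.6 187.9] [0.4313 0.0429] [0.4347 0.0456]
large 205 [197.4 237.1 226.1 267.1] [228.4 168.6 257.1 187.4] [0.4315 0.0427] [0.4347 0.0458]
spacer 150 [252.9 254.4 274.1 276.1] [232.1 202.4 254.4 218.4] [ 0.397  -0.0883] [ 0.3982 -0.0825]
spacer 180 [253.1 255.1 273.1 275.9] [232.6 202.6 253.9 217.9] [ 0.3961 -0.088 ] [ 0.3981 -0.0818]
spacer 205 [253.4 263.4 272.4 275.6] [232.9 202.9 252.9 217.4] [ 0.3858 -0.0847] [ 0.397  -0.0807]
```

{"api": "arm_command", "payload": {"moves": [[1, [0.17, -0.22, 0], 0], [1, [0.33, -0.44, 0], 0], [1, [0.497, -0.676, 0], 0], [1, [0.497, -0.676, 0], 0], [1, [0.497, -0.676, 0.2], 0], [1, [0.497, -0.676, 0.4], 0], [1, [0.497, -0.676, 0.6], 0], [1, [0.497, -0.676, 0.6], 0], [1, [0.497, -0.676, 0.6], 0], [1, [0.497, -0.676, 0.6], 0]]}}

```text
time: 18.8
tool_pos: [0.4363, 0.0382, 0.13]
tool_rot: [0.001, 0.904, 0.428, 0.001]
contact_force: [0.9, 0.7, 0.4]
gripper_width: 1.0
grasp_force: 0.0
```

```bash
python3 to.py .4354 .0382 .032; python3 - <<'E'
from h import *
S=grab('side','s9');T=grab('top','t9')
a=cv2.resize(cv2.imread('pics/s9.png')[80:230,160:330],(510,450),interpolation=3)
cv2.imwrite('pics/s9c.png',a)
E
```

```text
t 18.8 tcp [0.4363 0.0382 0.13  ] xaxis [0.6334 0.7738 0.0012] F [0.8859 0.6833 0.4047] w 1.0 gf 0.0 j6 0.6
[0.4354, 0.0382, 0.032] -> [-0.0043 -0.006   0.6535]
```

View pics/s9c.png

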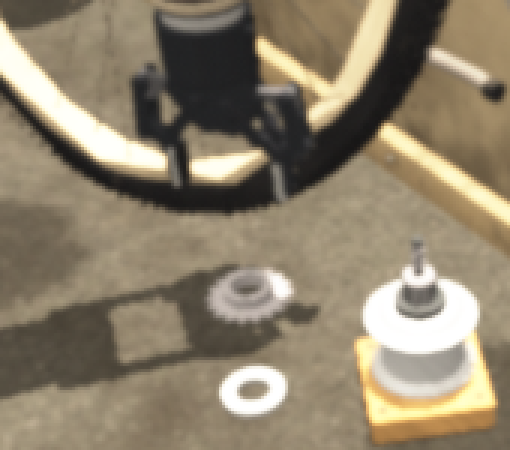

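The fingers straddle the sprocket (245,290), closing parallel to the tyre, with the tyre behind. I'm descending in stages and watching the force.

{"api": "arm_command", "payload": {"moves": [[1, [-0.004, -0.006, 0.1], 0], [1, [-0.004, -0.006, 0.2], 0], [1, [-0.004, -0.006, 0.3], 0], [1, [-0.004, -0.006, 0.35], 0], [1, [-0.004, -0.006, 0.4], 0], [1, [-0.004, -0.006, 0.4], 0]]}}

```text
time: 19.4
tool_pos: [0.4341, 0.0384, 0.068]
tool_rot: [-0.0, 0.904, 0.428, -0.0]
contact_force: [-0.5, 0.2, -0.0]
gripper_width: 0.999
grasp_force: 0.0
```

{"api": "arm_command", "payload": {"moves": [[1, [0, 0, 0.05], 0], [1, [0, 0, 0.1], 0], [1, [0, 0, 0.15], 0], [1, [0, 0, 0.2], 0], [1, [0, 0, 0.25], 0], [1, [0, 0, 0.25], 0]]}}

```text
time: 19.9
tool_pos: [0.4327, 0.0386, 0.0288]
tool_rot: [-0.001, 0.904, 0.428, -0.002]
contact_force: [-0.3, 0.4, 0.1]
gripper_width: 1.0
grasp_force: 0.0
```

{"api": "arm_command", "payload": {"moves": [[1, [0.01, 0, -0.01], 0], [1, [0.01, 0, -0.01], 0], [1, [0.01, 0, -0.01], 0], [-1, [0.01, 0, -0.01], 0], [-1, [0.01, 0, -0.01], 0], [-1, [0.01, 0, -0.01], 0], [-1, [0.01, 0, -0.01], 0], [-1, [0.01, 0, -0.01], 0], [-1, [0.01, 0, -0.01], 0], [-1, [0.01, 0, -0.01], 0], [-1, [0.01, 0, -0.01], 0]]}}

```text
time: 20.82
tool_pos: [0.4357, 0.0396, 0.0332]
tool_rot: [0.0, 0.904, 0.428, 0.0]
contact_force: [-1.9, -0.2, 4.8]
gripper_width: 0.507
grasp_force: 60.1
```

{"api": "arm_command", "payload": {"moves": [[-1, [0, 0, -0.1], 0], [-1, [0, 0, -0.3], 0], [-1, [-0.15, 0, -0.5], 0], [-1, [-0.3, 0, -0.7], 0], [-1, [-0.45, 0, -0.9], 0], [-1, [-0.583, 0, -1], 0], [-1, [-0.583, 0, -1], 0], [-1, [-0.583, 0, -1], 0]]}}

```text
time: 21.48
tool_pos: [0.38, -0.0286, 0.1833]
tool_rot: [0.001, 0.904, 0.427, 0.001]
contact_force: [0.3, 0.0, -2.3]
gripper_width: 0.507
grasp_force: 61.4
```

{"api": "arm_command", "payload": {"moves": [[-1, [0, 0, -0.15], 0], [-1, [0, 0.2, -0.3], 0], [-1, [0, 0.4, -0.3], 0], [-1, [0, 0.65, -0.3], 0], [-1, [0, 0.65, -0.3], 0], [-1, [0, 0.65, -0.3], 0]]}}

```text
time: 21.98
tool_pos: [0.4552, -0.0896, 0.2241]
tool_rot: [-0.003, 0.904, 0.428, -0.002]
contact_force: [-0.4, 0.7, -1.7]
gripper_width: 0.506
grasp_force: 61.7
```

{"api": "arm_command", "payload": {"moves": [[-1, [0, 0.2, 0], 0], [-1, [0, 0.4, 0], 0], [-1, [0, 0.55, 0], 0], [-1, [0, 0.643, 0], 0], [-1, [0, 0.643, 0], 0], [-1, [0, 0.643, 0], 0], [-1, [0, 0.643, 0], 0]]}}

```text
time: 22.57
tool_pos: [0.5289, -0.1494, 0.2265]
tool_rot: [-0.001, 0.903, 0.429, -0.001]
contact_force: [-0.4, -0.2, -2.1]
gripper_width: 0.505
grasp_force: 61.8
```

```bash
python3 to.py .530 -.1515 .2; python3 - <<'E'
from h import *
S=grab('side','s10');T=grab('top','t10')
a=cv2.resize(cv2.imread('pics/s10.png')[90:240,240:370],(520,600),interpolation=3)
b=cv2.resize(cv2.imread('pics/t10.png')[170:245,250:320],(280,300),interpolation=3)
cv2.imwrite('pics/s10c.png',np.hstack([a,np.vstack([b,b*0])]))
E
```

```text
t 22.57 tcp [ 0.5289 -0.1494  0.2265] xaxis [ 0.6324  0.7746 -0.0003] F [-0.426  -0.1791 -2.0645] w 0.505 gf 61.8 j6 0.27
[0.53, -0.1515, 0.2] -> [-0.0058  0.0149  0.1764]
```

View pics/s10c.png

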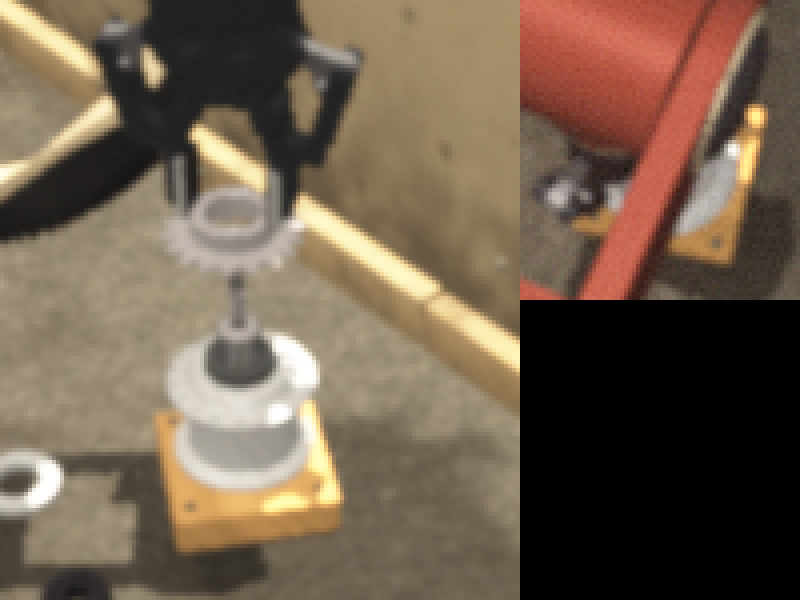

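The sprocket is level in the grip over the axle: collar top at crop (233,210), i.e. px (298.2,142.5); axle tip at px (299.2,158.8). I'll check this against the projection of the axis.

```bash
python3 - <<'E'
from h import *
S=grab('side')
for n,X in (('axle tip',(.53,-.1515,.163)),('on axis @collar top',(.53,-.1515,.2087)),('tcp @collar top',(.5289,-.1494,.2087)),('+x',(.54,-.1515,.163)),('+y',(.53,-.1415,.163))): print(n,np.round(proj(S,X),1))
E
python3 to.py .53 -.1515 .16 .5295 -.152 .16
```

```text
axle tip [299.6 160.6]
on axis @collar top [298.9 143.4]
tcp @collar top [298.  143.1]
+x [303.8 159.5]
+y [297.9 158.2]
t 22.72 tcp [ 0.5292 -0.1499  0.2272] xaxis [0.6326 0.7745 0.    ] F [-0.6192 -0.2599 -1.4572] w 0.5 gf 61.8 j6 0.27
[0.53, -0.1515, 0.16] -> [-0.0049  0.011   0.4482]
[0.5295, -0.152, 0.16] -> [-0.0096  0.0106  0.4482]
```

{"api": "arm_command", "payload": {"moves": [[-1, [-0.005, 0.011, 0.1], 0], [-1, [-0.005, 0.011, 0.2], 0], [-1, [-0.005, 0.011, 0.3], 0], [-1, [-0.005, 0.011, 0.38], 0], [-1, [-0.005, 0.011, 0.38], 0], [-1, [-0.005, 0.011, 0.38], 0], [-1, [-0.005, 0.011, 0.38], 0]]}}

```text
time: 23.3
tool_pos: [0.5311, -0.1525, 0.1713]
tool_rot: [0.001, 0.904, 0.428, 0.0]
contact_force: [0.4, 0.6, -1.2]
gripper_width: 0.504
grasp_force: 61.8
```

{"api": "arm_command", "payload": {"moves": [[-1, [0, 0, 0.03], 0], [-1, [0, 0, 0.06], 0], [-1, [0, 0, 0.09], 0], [-1, [0, 0, 0.12], 0], [-1, [0, 0, 0.15], 0], [-1, [0, 0, 0.15], 0], [-1, [0, 0, 0.15], 0]]}}

```text
time: 23.88
tool_pos: [0.5301, -0.1514, 0.147]
tool_rot: [-0.002, 0.904, 0.428, -0.0]
contact_force: [-0.2, 5.9, -3.1]
gripper_width: 0.508
grasp_force: 61.8
```

{"api": "arm_command", "payload": {"moves": [[-1, [0.008, -0.006, 0], 0], [-1, [0.008, -0.006, 0.02], 0], [-1, [0.008, -0.006, 0.04], 0], [-1, [0.008, -0.006, 0.04], 0], [-1, [0.008, -0.006, 0.04], 0]]}}

```text
time: 24.3
tool_pos: [0.5308, -0.1509, 0.1416]
tool_rot: [-0.0, 0.904, 0.428, 0.0]
contact_force: [-0.5, 2.9, -1.5]
gripper_width: 0.502
grasp_force: 61.9
```

{"api": "arm_command", "payload": {"moves": [[0.4, [0, 0, 0], 0], [0.4, [0, 0, 0], 0], [0.4, [0, 0, 0], 0], [0.6, [0, 0, -0.05], 0], [1, [0, 0, -0.2], 0], [1, [0, 0, -0.4], 0], [1, [0, 0, -0.6], 0.02], [1, [0, 0, -0.6], 0.04], [1, [0, 0, -0.6], 0.06], [1, [0, 0, -0.6], 0.08], [1, [0, 0, -0.6], 0.1], [1, [0, 0, -0.6], 0.1], [1, [0, 0, -0.6], 0.1]]}}

```text
time: 25.38
tool_pos: [0.531, -0.1512, 0.2326]
tool_rot: [0.0, 0.992, 0.129, 0.0]
contact_force: [0.3, 0.0, 0.9]
gripper_width: 0.999
grasp_force: 0.0
```

```bash
python3 to.py .399 -.0895 .0257; python3 - <<'E'
from h import *
S=grab('side','s11')
a=cv2.resize(cv2.imread('pics/s11.png')[90:240,240:370],(520,600),interpolation=3)
cv2.imwrite('pics/s11c.png',a)
E
```

```text
t 25.38 tcp [ 0.531  -0.1512  0.2326] xaxis [0.9665 0.2568 0.0008] F [0.3435 0.0285 0.8545] w 0.999 gf 0.0 j6 0.9
[0.399, -0.0895, 0.0257] -> [-0.7458 -0.6251  1.3784]
```

View pics/s11c.png

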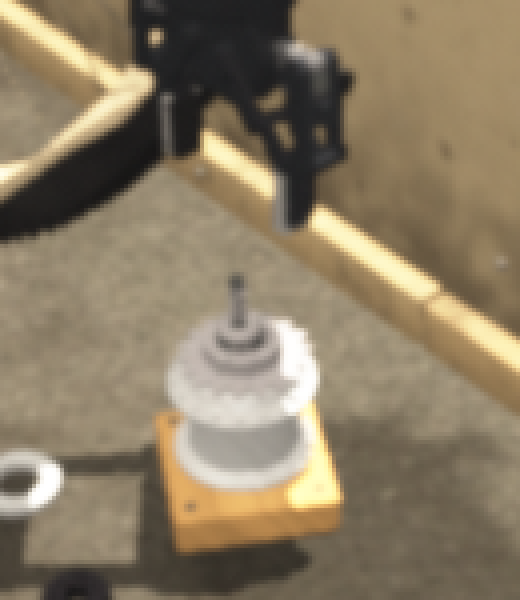

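The new sprocket is seated level on the shell flange (240,360) with the driver and axle through it. Next comes the spacer.

{"api": "arm_command", "payload": {"moves": [[1, [-0.2, -0.17, 0], 0], [1, [-0.4, -0.34, 0], 0], [1, [-0.6, -0.5, 0], 0], [1, [-0.746, -0.625, 0], 0], [1, [-0.746, -0.625, 0.2], 0], [1, [-0.746, -0.625, 0.45], 0], [1, [-0.746, -0.625, 0.7], 0], [1, [-0.746, -0.625, 0.7], 0], [1, [-0.746, -0.625, 0.7], 0], [1, [-0.746, -0.625, 0.7], 0]]}}

```text
time: 26.27
tool_pos: [0.3999, -0.0892, 0.1289]
tool_rot: [0.001, 0.992, 0.129, 0.001]
contact_force: [0.9, -0.4, 0.8]
gripper_width: 0.997
grasp_force: 0.0
```

```bash
python3 to.py .399 -.0895 .0265
```

```text
t 26.27 tcp [ 0.3999 -0.0892  0.1289] xaxis [0.967  0.2549 0.0019] F [ 0.9472 -0.3792  0.8043] w 0.997 gf 0.0 j6 0.91
[0.399, -0.0895, 0.0265] -> [-0.0072 -0.0008  0.6827]
```

{"api": "arm_command", "payload": {"moves": [[1, [-0.005, -0.001, 0.2], 0], [1, [-0.005, -0.001, 0.4], 0], [1, [-0.005, -0.001, 0.55], 0], [1, [-0.005, -0.001, 0.64], 0], [1, [-0.005, -0.001, 0.674], 0], [1, [-0.005, -0.001, 0.674], 0], [1, [-0.005, -0.001, 0.674], 0], [-1, [-0.005, -0.001, 0.674], 0], [-1, [-0.005, -0.001, 0.674], 0], [-1, [-0.005, -0.001, 0.674], 0], [-1, [-0.005, -0.001, 0.674], 0], [-1, [-0.005, -0.001, 0.674], 0], [-1, [-0.005, -0.001, 0.674], 0], [-1, [-0.005, -0.001, 0.674], 0]]}}

```text
time: 27.43
tool_pos: [0.3991, -0.0892, 0.0278]
tool_rot: [0.0, 0.992, 0.128, 0.001]
contact_force: [-3.8, 0.6, 10.3]
gripper_width: 0.555
grasp_force: 59.9
```

```bash
python3 to.py .53 -.1513 .21
```

```text
t 27.43 tcp [ 0.3991 -0.0892  0.0278] xaxis [0.9672 0.2542 0.0012] F [-3.7569  0.5874 10.2675] w 0.555 gf 59.9 j6 0.91
[0.53, -0.1513, 0.21] -> [ 0.7404  0.6234 -1.2131]
```

{"api": "arm_command", "payload": {"moves": [[-1, [0, 0, -0.1], 0], [-1, [0, 0, -0.3], 0], [-1, [0, 0, -0.55], 0], [-1, [0, 0, -0.8], 0], [-1, [0, 0, -1], 0], [-1, [0, 0, -1], 0], [-1, [0, 0, -1], 0]]}}

```text
time: 28.02
tool_pos: [0.3994, -0.0893, 0.1786]
tool_rot: [0.002, 0.992, 0.128, 0.003]
contact_force: [0.1, 0.6, -0.5]
gripper_width: 0.555
grasp_force: 61.6
```

{"api": "arm_command", "payload": {"moves": [[-1, [0, 0, -0.15], 0], [-1, [0, 0, -0.25], 0], [-1, [0.2, 0.17, -0.25], 0], [-1, [0.4, 0.34, -0.25], 0], [-1, [0.6, 0.5, -0.25], 0], [-1, [0.735, 0.623, -0.25], 0], [-1, [0.735, 0.623, -0.25], 0], [-1, [0.735, 0.623, -0.25], 0], [-1, [0.735, 0.623, -0.25], 0], [-1, [0.735, 0.623, -0.25], 0]]}}

```text
time: 28.85
tool_pos: [0.5271, -0.1505, 0.2121]
tool_rot: [-0.001, 0.992, 0.128, -0.001]
contact_force: [-0.6, 1.0, 0.7]
gripper_width: 0.554
grasp_force: 61.8
```

```bash
python3 to.py .5293 -.1516 .165 .5293 -.1516 .151
```

```text
t 28.85 tcp [ 0.5271 -0.1505  0.2121] xaxis [ 0.9671  0.2542 -0.0016] F [-0.6176  0.9854  0.6657] w 0.554 gf 61.8 j6 0.9
[0.5293, -0.1516, 0.165] -> [0.0126 0.0114 0.3143]
[0.5293, -0.1516, 0.151] -> [0.0127 0.0116 0.4076]
```

{"api": "arm_command", "payload": {"moves": [[-1, [0.008, 0.008, 0.1], 0], [-1, [0.008, 0.008, 0.2], 0], [-1, [0.008, 0.008, 0.28], 0], [-1, [0.008, 0.008, 0.31], 0], [-1, [0.008, 0.008, 0.34], 0], [-1, [0.008, 0.008, 0.37], 0], [-1, [0.008, 0.008, 0.39], 0], [-1, [0.008, 0.008, 0.4], 0], [-1, [0.008, 0.008, 0.4], 0], [-1, [0.008, 0.008, 0.4], 0]]}}

```text
time: 29.68
tool_pos: [0.53, -0.152, 0.1536]
tool_rot: [0.0, 0.992, 0.128, 0.0]
contact_force: [0.0, 1.3, -1.1]
gripper_width: 0.549
grasp_force: 61.8
```

{"api": "arm_command", "payload": {"moves": [[-1, [0, 0, 0.012], 0], [-1, [0, 0, 0.012], 0], [-1, [0, 0, 0.012], 0], [0.5, [0, 0, 0.012], 0], [0.5, [0, 0, 0.012], 0], [0.5, [0, 0, 0.012], 0], [0.7, [0, 0, -0.05], 0], [1, [0, 0, -0.2], 0], [1, [0, 0, -0.45], 0], [1, [-0.25, 0.02, -0.45], 0], [1, [-0.5, 0.04, -0.45], 0], [1, [-0.75, 0.07, -0.45], 0], [1, [-0.914, 0.1, -0.45], 0], [1, [-0.914, 0.1, -0.2], 0], [1, [-0.914, 0.1, 0.1], 0], [1, [-0.914, 0.1, 0.3], 0], [1, [-0.914, 0.1, 0.3], 0], [1, [-0.914, 0.1, 0.3], 0], [1, [-0.914, 0.1, 0.3], 0]]}}

```text
time: 31.27
tool_pos: [0.4023, -0.2022, 0.1107]
tool_rot: [0.001, 0.992, 0.128, 0.001]
contact_force: [0.2, 0.5, 0.9]
gripper_width: 0.998
grasp_force: 0.0
```

```bash
python3 to.py .4 -.2002 .0305; python3 - <<'E'
from h import *
S=grab('side','s12')
a=cv2.resize(cv2.imread('pics/s12.png')[120:270,220:370],(560,560),interpolation=3)
cv2.imwrite('pics/s12c.png',a)
E
```

```text
t 31.27 tcp [ 0.4023 -0.2022  0.1107] xaxis [0.9672 0.2542 0.002 ] F [0.1632 0.5323 0.8938] w 0.998 gf 0.0 j6 0.68
[0.4, -0.2002, 0.0305] -> [-0.0125 -0.018   0.5347]
```

View pics/s12c.png

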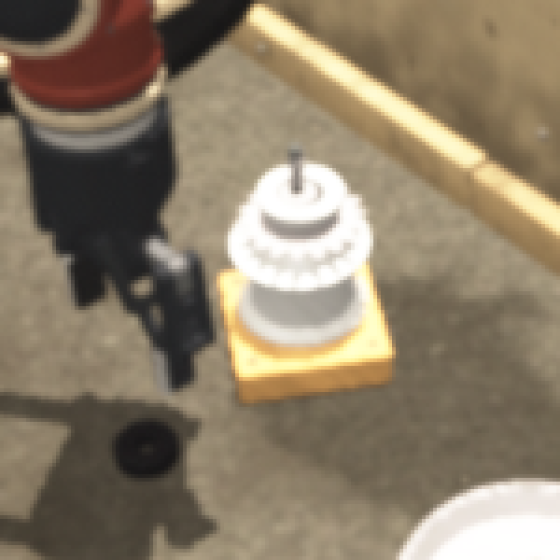

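The spacer sits flat on the collar (297,195) and the cap is at (147,448). I'm going for the cap.

{"api": "arm_command", "payload": {"moves": [[1, [-0.011, -0.018, 0.2], 0], [1, [-0.011, -0.018, 0.38], 0], [1, [-0.011, -0.018, 0.48], 0], [1, [-0.011, -0.018, 0.52], 0], [1, [-0.011, -0.018, 0.52], 0], [1, [-0.011, -0.018, 0.52], 0], [1, [-0.011, -0.018, 0.52], 0], [-1, [-0.011, -0.018, 0.52], 0], [-1, [-0.011, -0.018, 0.52], 0], [-1, [-0.011, -0.018, 0.52], 0], [-1, [-0.011, -0.018, 0.52], 0], [-1, [-0.011, -0.018, 0.52], 0], [-1, [-0.011, -0.018, 0.52], 0], [-1, [-0.011, -0.018, 0.52], 0], [-1, [-0.011, -0.018, 0.52], 0]]}}

```text
time: 32.57
tool_pos: [0.3993, -0.1996, 0.0313]
tool_rot: [0.0, 0.992, 0.128, 0.0]
contact_force: [-2.1, 1.3, 5.9]
gripper_width: 0.428
grasp_force: 59.3
```

{"api": "arm_command", "payload": {"moves": [[-1, [0, 0, -0.1], 0], [-1, [0, 0, -0.3], 0], [-1, [0, 0, -0.55], 0], [-1, [0, 0, -0.8], 0], [-1, [0, 0, -1], 0], [-1, [0, 0, -1], 0], [-1, [0, 0, -1], 0], [-1, [0, 0, -1], 0]]}}

```text
time: 33.23
tool_pos: [0.3983, -0.1988, 0.1794]
tool_rot: [-0.0, 0.992, 0.128, -0.0]
contact_force: [-0.4, 0.5, -0.5]
gripper_width: 0.425
grasp_force: 60.2
```

```bash
python3 to.py .5292 -.1514 .215
```

```text
t 33.23 tcp [ 0.3983 -0.1988  0.1794] xaxis [ 0.9672  0.254  -0.0007] F [-0.3676  0.4957 -0.4952] w 0.425 gf 60.2 j6 0.68
[0.5292, -0.1514, 0.215] -> [ 0.9243 -0.0843 -0.2381]
```

{"api": "arm_command", "payload": {"moves": [[-1, [0, 0, -0.24], 0], [-1, [0.2, -0.02, -0.24], 0], [-1, [0.45, -0.04, -0.24], 0], [-1, [0.7, -0.06, -0.24], 0], [-1, [0.85, -0.08, -0.24], 0], [-1, [0.92, -0.084, -0.24], 0], [-1, [0.92, -0.084, -0.24], 0], [-1, [0.92, -0.084, -0.24], 0], [-1, [0.92, -0.084, -0.24], 0], [-1, [0.92, -0.084, -0.24], 0], [-1, [0.92, -0.084, -0.24], 0]]}}

```text
time: 34.15
tool_pos: [0.5281, -0.1524, 0.2162]
tool_rot: [0.0, 0.992, 0.127, -0.0]
contact_force: [-0.2, 0.4, -0.6]
gripper_width: 0.425
grasp_force: 60.3
```

```bash
python3 to.py .529 -.1515 .185 .529 -.1515 .165; python3 - <<'E'
from h import *
S=grab('side','s13')
a=cv2.resize(cv2.imread('pics/s13.png')[110:230,240:360],(600,600),interpolation=3)
cv2.imwrite('pics/s13c.png',a)
E
```

```text
t 34.15 tcp [ 0.5281 -0.1524  0.2162] xaxis [ 0.9675  0.2527 -0.0002] F [-0.2109  0.4259 -0.6156] w 0.425 gf 60.3 j6 0.9
[0.529, -0.1515, 0.185] -> [ 0.0075 -0.0045  0.2081]
[0.529, -0.1515, 0.165] -> [ 0.0075 -0.0045  0.3414]
```

View pics/s13c.png

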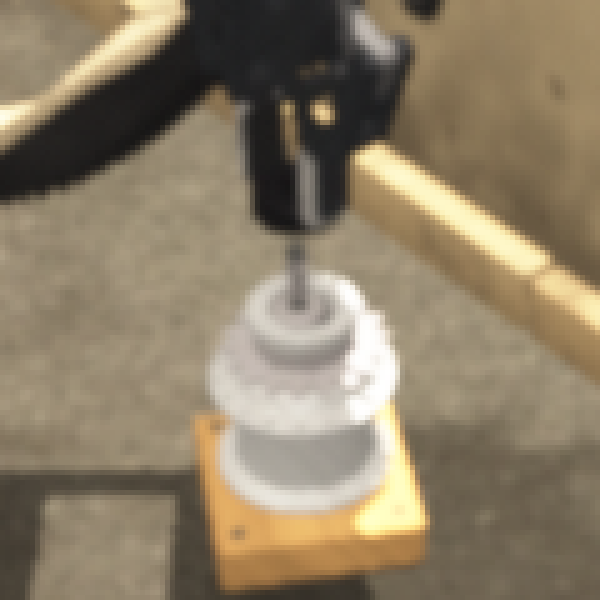

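The cap (295,215) is directly above the axle (297,260). I'm lowering onto the axle and checking the force.

{"api": "arm_command", "payload": {"moves": [[-1, [0.006, -0.003, 0.05], 0], [-1, [0.006, -0.003, 0.1], 0], [-1, [0.006, -0.003, 0.13], 0], [-1, [0.006, -0.003, 0.16], 0], [-1, [0.006, -0.003, 0.19], 0], [-1, [0.006, -0.003, 0.22], 0], [-1, [0.006, -0.003, 0.22], 0], [-1, [0.006, -0.003, 0.22], 0]]}}

```text
time: 34.87
tool_pos: [0.5294, -0.151, 0.1826]
tool_rot: [-0.0, 0.992, 0.128, -0.001]
contact_force: [-2.1, 0.8, -1.1]
gripper_width: 0.432
grasp_force: 60.2
```

{"api": "arm_command", "payload": {"moves": [[-1, [-0.003, 0, 0.03], 0], [-1, [-0.003, 0, 0.06], 0], [-1, [-0.003, 0, 0.09], 0], [-1, [-0.003, 0, 0.12], 0], [-1, [-0.003, 0, 0.125], 0], [-1, [-0.003, 0, 0.125], 0], [-1, [-0.003, 0, 0.125], 0]]}}

```text
time: 35.45
tool_pos: [0.5292, -0.1513, 0.1641]
tool_rot: [-0.0, 0.992, 0.128, -0.0]
contact_force: [-1.9, -0.2, -0.5]
gripper_width: 0.43
grasp_force: 60.2
```

Bottom at about 132.8 mm. Lower 1 mm more, release and retreat.

{"api": "arm_command", "payload": {"moves": [[-1, [0, 0, 0.007], 0], [-1, [0, 0, 0.007], 0], [0.3, [0, 0, 0.007], 0], [0.3, [0, 0, 0.007], 0], [0.3, [0, 0, 0.007], 0], [0.6, [0, 0, -0.05], 0], [1, [0, 0, -0.25], 0], [1, [0, 0, -0.5], 0], [1, [0, 0, -0.8], 0], [1, [-0.3, 0, -0.8], 0], [1, [-0.6, 0, -0.8], 0], [1, [-0.9, 0, -0.8], 0], [1, [-0.9, 0, -0.8], 0], [1, [-0.9, 0, -0.8], 0], [1, [-0.9, 0, -0.8], 0], [1, [-0.9, 0, -0.8], 0]]}}

```text
time: 36.78
tool_pos: [0.3996, -0.1856, 0.2851]
tool_rot: [0.0, 0.992, 0.128, 0.001]
contact_force: [0.0, 0.0, -0.9]
gripper_width: 1.002
grasp_force: 0.0
```

```bash
python3 - <<'E'
from h import *
S=grab('side','s14');T=grab('top','t14')
a=cv2.resize(cv2.imread('pics/s14.png')[120:320,220:420],(560,560),interpolation=3)
cv2.imwrite('pics/s14c.png',a);print(manip.state()['joint_vel'])
E
```

```text
[ 0.00122239  0.00368678  0.00014268 -0.00237131  0.0015044  -0.0005415 ]
```

View pics/s14c.png

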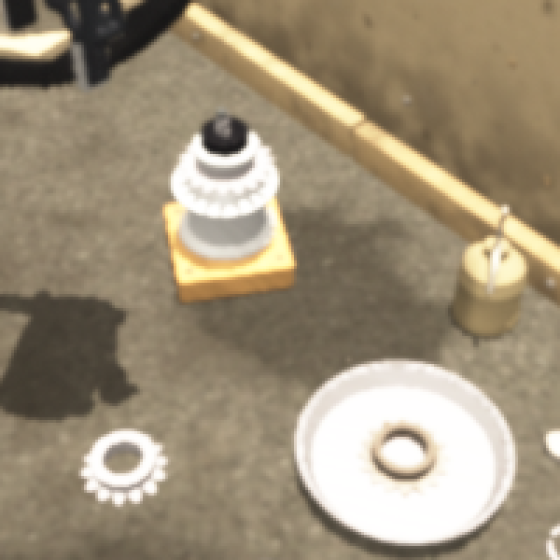

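The stack of sprocket, spacer and cap (225,135–190) is complete. The old sprocket lies flat in the dish (405,450), and the other things haven't moved.

```bash
python3 -c "
from plant import manip
print(manip.job_done())"
```

```text
the job is handed in; nothing more can be done
None
```

I fitted the larger sprocket, spacer and cap on the hub and laid the old sprocket flat in the dish; the last picture agrees and the job is handed in, but no verdict came back.

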